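# Level the counter balance with one weight

## Task

The red counter balance is loaded unevenly, so its right pan rides high. With closed fingers press the black pad of the right pan gently down until the two pans are level and hold it there for a moment, to feel how heavy the difference is; then let go, take the one right weight from the left pan, the one that weighs half of that difference, and set it upright, fully home in the empty well of the right pan, so that both pans sit level by themselves. Get it right the first time: move only that weight, don't lean hard on the balance or ram the weight in, and leave the cases and the other things on the counter alone.

Things in the scene. Friction and masses are not known exactly. Their poses are not given: they have to be found in the camera images.
- balance: red two-pan counter balance, base 130 x 400 x 50 mm; origin on the counter under its middle, x away from the robot (at small yaw), y towards the left pan (the robot's left), z up. Pans: silvery plates 150 x 150 x 12 mm, always horizontal, centred at y = +160 (left) and -160 mm (right), upper faces 110 mm above the counter when level. Post with white dial and red needle behind the middle, 180 mm tall
- pan_right (a joint): height of the right pan above level, m: +0.008 up, -0.008 down (hard stops); the left pan does the opposite. A weak centring spring, 140 N/m in all, is zero at level: there the force on the pad equals the pans' difference in weight, which is always about twice the weight of one of the three loose weights: 2.0, 3.9 or 5.9 N, within 0.3 N
- pan_left_mid (a point): middle of the upper face of the left pan. Its three wells, 40 mm across and 6 mm deep, hold the loose weights; they lie 35 mm nearer the robot (-x of the balance) than this point, at y = -47, 0 and +47 mm from it
- well_right (a point): centre of the floor of the one empty well of the right pan: 40 mm across, 6 mm deep (the pan's upper face is 6 mm above this point), moves with the pan; z up
- press_pad (a point): centre of the top of the black rubber press pad, 32 mm across, 2 mm thick, on the right pan, 47 mm along the balance's +y from the well; moves with the pan; clear above for closed fingers
- w100_c (a point): centre (half-way up) of the short brass weight, 100 g: a round body 36 mm across and 10 mm tall with a round grip knob 14 mm across and 30 mm tall on top, 40 mm tall in all, so from this point the knob reaches from -10 mm (where it widens into the body) to +20 mm in height, and the underside is at -20 mm; z up. It starts in one of the three wells of the left pan
- w200_c (a point): centre (half-way up) of the middle-sized bright steel weight, 200 g: a round body 36 mm across and 22 mm tall with a round grip knob 14 mm across and 30 mm tall on top, 52 mm tall in all, so from this point the knob reaches from -4 mm (where it widens into the body) to +26 mm in height, and the underside is at -26 mm; z up. It starts in one of the three wells of the left pan
- w300_c (a point): centre (half-way up) of the tall dark steel weight, 300 g: a round body 36 mm across and 34 mm tall with a round grip knob 14 mm across and 30 mm tall on top, 64 mm tall in all, so from this point the knob reaches from +2 mm (where it widens into the body) to +32 mm in height, and the underside is at -32 mm; z up. It starts in one of the three wells of the left pan
- case_a_c (a point): centre of a blue carry case, 44 x 62 x 40 mm (small black handle on top): one of three that look alike but are packed to about 100, 200 and 300 g; which is which cannot be seen; stays where it stands on its pan
- case_b_c (a point): centre of a blue carry case, 44 x 62 x 40 mm (small black handle on top): one of three that look alike but are packed to about 100, 200 and 300 g; which is which cannot be seen; stays where it stands on its pan
- case_c_c (a point): centre of a blue carry case, 44 x 62 x 40 mm (small black handle on top): one of three that look alike but are packed to about 100, 200 and 300 g; which is which cannot be seen; stays where it stands on its pan
- coin_dish: white ceramic coin dish, 84 mm across, 22 mm tall, in front of the balance; origin under its middle; leave alone
- sharpener: red metal pencil sharpener, 50 x 36 x 50 mm with a crank (65 mm tall with it), in front of the balance; origin under its middle; leave alone

How it is judged:
By the outcome, as a careful person would: the job done as asked, in the order asked, and still so for the second after the job is handed in, with the robot touching nothing.
It also fails if it takes over 59 s, if anything falls off the work surface, if the arm or the gripper's body presses on something with over 40 N, if the wrist force passes 120 N, or if a joint passes its speed limit or range.

## Robot

A 7-joint arm with a two-finger parallel gripper is mounted at the origin on the work surface. World frame = base frame: x ahead of the robot, y to its left, z up, the work surface at z = 0. Lengths are in m, angles in rad, forces in N, time in s.
With the tool pointing down it reaches from about 0.425 to 0.875 m from the base axis. Payload 4.7 kg.
Tool frame: the origin (TCP) lies midway between the tips of the shut fingers; the grasp point (between the pads) lies 19 mm behind it (ctrl.grip_depth is the distance from the TCP to the grasp point, in m); z points along the fingers, y is the direction in which the jaws open and shut (so a half turn about z gives the same grasp; the last joint's range is limited). The gripper opens to 87 mm and grips with 3 to 60 N. Pads are 19 mm wide; open, the fingers measure 117 mm over their backs; the gripper's body (75 mm by 190 mm) begins 51 mm behind the grasp point.
Start: joints at [-1.253, 0.321, -0.07, 1.45, 0.023, 1.371, -0.057], TCP at [0.194, 0.62, 0.223] pointing down, gripper open.
Joint ranges: [-2.86, 2.86], [-0.3, 2.09], [-1.38, 1.24], [0.06, 2.45], [-1.56, 4.7], [0.09, 2.05], [-2.69, 2.69]. Speed limits (rad/s): [2.57, 2.57, 3.14, 3.14, 3.14, 3.14, 3.14].

## Interface

Orientations are given as a rotation vector (axis times angle).
In Python, from bench import ctrl gives the robot as it stands. The module is installed in compiled form; this text tells all that it offers.
- The arm moves only by the shell command python3 -m inch 'ROWS' [FORCE]. ROWS is JSON, a list of rows, each a list of 5 numbers: the opening, from -1 (shut) to 1 (fully open), so that 0 is half open, then the shift along the tool's x, y, z in mm, then the turn about the tool's z in rad. In form: [[fingers, tx, ty, tz, twist], ...]. A call has 1 to 5 rows; each row shifts and turns the pose as measured when the row begins, along the tool's axes as they then stand; what a row does not reach is not made up. A row lasts 1/8 s, in which the tool goes at most 62.5 mm and 10.7 degrees, less where a joint would pass 70% of its speed; a pose out of reach is approached as far as the arm can. A call is refused whole if a number of a shift passes 62.5 or a number of a turn 0.188, either way. A call with a gripper value outside its range is refused whole. The fingers move at their own pace and stop on an object; FORCE is the grip in N (left out, the last holds). Time passes only in rows, so rows that do not move let the fingers close. It gives the time, the measured TCP pose, the force and the opening at its end, in the units of the state.
- ctrl.get_state(): the state, without advancing time (a new reading comes with each control period).
- ctrl.get_image(name): name is "scene" or "top" or "wrist"; returns a dict with "color" (400x640x3 uint8, red, green, blue), "range_z" (400x640 float32, m along the optical axis (not along the pixel's ray), 0 where there is no reading), "K" (3x3 intrinsics, pixels), "distortion" ([k1, k2, p1, p2, k3] as OpenCV has them; the pictures are not rectified), "R" (3x3) and "t" (3): a world point X has camera coordinates R X + t. Camera axes: x right, y down, z forward; pixel columns grow to the right and rows downward; lengths in m; the calibration is good to about 2 mm. A picture is of the moment at which its call begins.
- ctrl.close_job(): hands the job in, once; it reports no verdict.
The state is a dict: "time": time; "joint_positions": joint angles; "qd": joint speeds; "joint_torque": joint torques, N m; "position": TCP position; "tool_rot": TCP orientation; "ft_force": force on the tool from outside, world axes, zero at the start; "torque": the same for the moment, N m; "grip_width": opening from 0.0 (shut) to 1.0 (fully open).
Only numpy, scipy, OpenCV 4.12 (cv2) and the standard library are available. Lean on these libraries where they do the work, as an engineer would, in place of code of your own. Each camera call takes 0.05 s, during which the arm holds its last target. There are 200 camera calls.

## Working session

There is one attempt and no reset: what is moved stays moved. The work goes in short steps, Python scripts to look and compute and a shell command to move; the robot and the scene stay as the last step left them, time stands still between calls to the robot, and variables do not carry over. Pictures are saved under pics/ and viewed, about 8 in all and at most 12, crops included, and the job is handed in when it is done.

```bash
mkdir -p pics; cat > h.py <<'E'
import numpy as np, cv2
from bench import ctrl
def grab(n,save=None):
    im=ctrl.get_image(n)
    if save: cv2.imwrite('pics/'+save,im['color'][:,:,::-1])
    return im
def ray(im,uv):
    p=cv2.undistortPoints(np.array(uv,float).reshape(-1,1,2),np.array(im['K']),np.array(im['distortion'])).reshape(-1,2)
    R=np.array(im['R']);t=np.array(im['t'])
    return -R.T@t, np.c_[p,np.ones(len(p))]@R
def onz(im,uv,z):
    c,d=ray(im,uv); return c+d*((z-c[2])/d[:,2])[:,None]
def dep(im,u,v,r=1):
    z=im['range_z'][v-r:v+r+1,u-r:u+r+1]; z=np.median(z[z>0]) if (z>0).any() else np.nan
    c,d=ray(im,[[u,v]]); return c+d[0]*z
E
python3 - <<'E'
from h import *
s=ctrl.get_state(); print({k:np.round(v,3) for k,v in s.items()}, ctrl.grip_depth)
a=grab('top','top0.png'); b=grab('scene','scene0.png')
for n,i in(('top',a),('scene',b)):
    np.savez(n+'0.npz',**{k:np.array(v) for k,v in i.items()}); print(n, np.round(-np.array(i['R']).T@i['t'],3), np.round(i['K'],0).tolist())
E
```

```text
{'time': np.float64(0.0), 'joint_positions': array([-1.253,  0.322, -0.07 ,  1.452,  0.023,  1.371, -0.057]), 'qd': array([ 0.   , -0.   ,  0.001,  0.   , -0.001,  0.002, -0.001]), 'joint_torque': array([ 0.0000e+00, -4.9130e+01, -4.0400e-01, -3.1252e+01, -6.4000e-02,
        4.4000e-02,  0.0000e+00]), 'position': array([0.194, 0.62 , 0.221]), 'tool_rot': array([-4.750e-01, -3.105e+00,  3.000e-03]), 'ft_force': array([-0.433, -0.426,  0.027]), 'torque': array([-0.021, -0.011, -0.052]), 'grip_width': np.float64(1.0)} 0.0187
top [0.44 0.03 0.79] [[387.0, 0.0, 321.0], [0.0, 387.0, 198.0], [0.0, 0.0, 1.0]]
scene [ 0.88  -0.398  0.636] [[455.0, 0.0, 321.0], [0.0, 455.0, 202.0], [0.0, 0.0, 1.0]]
```

View pics/top0.png

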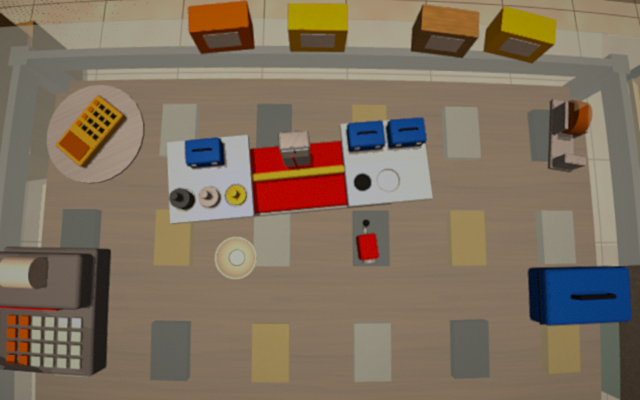

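View pics/scene0.png

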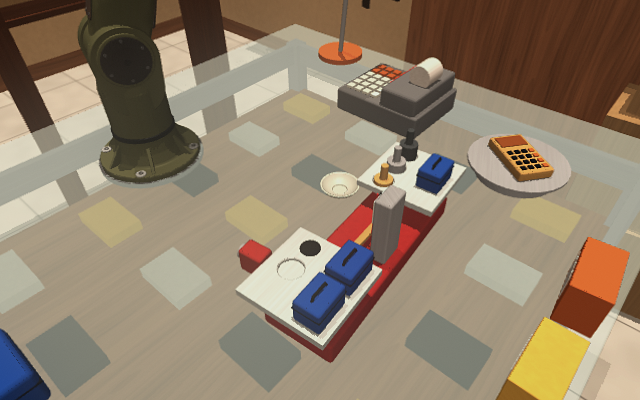

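```bash
cat > m.py <<'E'
from h import *
L=lambda n:dict(np.load(n+'0.npz'))
a=L('top'); b=L('scene')
for nm,(u,v) in dict(pad=(362,182),well=(388,181),rpan=(370,195),lpan=(225,212),lpan2=(235,165),k300=(180,198),k200=(208,196),k100=(236,195),caseL=(204,155),caseR1=(366,137),post=(294,141),cal=(90,150),reg=(60,300)).items():
    print(nm,np.round(dep(a,u,v),4))
for nm,(u,v) in dict(pad=(310,248),rpan=(300,240),lpan=(400,190)).items(): print('s',nm,np.round(dep(b,u,v),4))
def blob(im,m,box):
    u0,u1,v0,v1=box; k=np.zeros(m.shape,np.uint8); k[v0:v1,u0:u1]=m[v0:v1,u0:u1]*255
    n,_,st,ce=cv2.connectedComponentsWithStats(k); i=1+np.argmax(st[1:,4]); return ce[i],st[i]
A=a['color'].astype(int);B=b['color'].astype(int)
c,s=blob(a,A.max(2)<60,(345,378,170,195)); print('pad top',c,s,onz(a,[c],.12))
c,s=blob(b,B.max(2)<60,(290,330,235,262)); print('pad scene',c,s,onz(b,[c],.12))
for (im,I,box,z) in((a,A,(160,260,120,225),.102),(a,A,(340,435,115,210),.118)):
    u0,u1,v0,v1=box;k=np.zeros((400,640),np.uint8);k[v0:v1,u0:u1]=((I.min(2)>150)*255)[v0:v1,u0:u1]
    k=cv2.morphologyEx(k,cv2.MORPH_OPEN,np.ones((3,3)))
    pts=np.argwhere(k)[:,::-1]; P=onz(im,pts,z)[:,:2].astype(np.float32); print('pan',cv2.minAreaRect(P))
E
python3 m.py; python3 -c "
import cv2
a=cv2.imread('pics/top0.png')[110:225,155:440];cv2.imwrite('pics/c1.png',cv2.resize(a,None,fx=2.8,fy=2.8,interpolation=cv2.INTER_CUBIC))"
```

```text
pad [ 0.5579 -0.059   0.1197]
well [ 0.5613 -0.1068  0.1126]
rpan [ 0.535  -0.0731  0.118 ]
lpan [0.5056 0.1843 0.1021]
lpan2 [0.5915 0.1692 0.101 ]
k300 [0.5256 0.254  0.1388]
k200 [0.5294 0.2063 0.1376]
k100 [0.5331 0.161  0.1249]
caseL [0.6003 0.2155 0.1406]
caseR1 [ 0.6289 -0.062   0.1572]
post [0.6144 0.0588 0.1797]
cal [0.6324 0.4718 0.0544]
reg [0.3456 0.4789 0.1049]
s pad [ 0.5612 -0.0604  0.1204]
s rpan [ 0.5373 -0.0571  0.1187]
s lpan [0.6225 0.0794 0.1796]
pad top [362.28217822 181.76732673] [355 174  16  16 202] [[ 0.55827656 -0.05943713  0.12      ]]
pad scene [310.44705882 248.42352941] [300 241  20  15  85] [[ 0.5620615 -0.0603749  0.12     ]]
pan ((0.5674965977668762, 0.21596179902553558), (0.1490667313337326, 0.1492512971162796), 5.50191593170166)
pan ((0.597760021686554, -0.10295826196670532), (0.14769841730594635, 0.14860595762729645), 5.454568386077881)
```

View pics/c1.png

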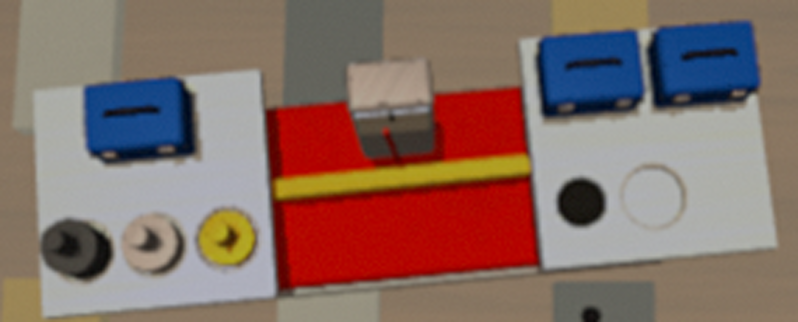

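```bash
python3 -m inch '[[-1,-20,-20,-20,0],[-1,-40,-40,0,0],[-1,-40,-40,0,0.1],[-1,-40,-36,0,0.1],[-1,-42,-32,0,0.1]]' 10
```

```text
time: 0.72
position: [0.3031, 0.3933, 0.2387]
tool_rot: [-0.935, -2.997, 0.01]
ft_force: [0.6, 0.2, 0.5]
grip_width: 0.515
```

```bash
cat >> h.py <<'E'
from scipy.spatial.transform import Rotation as Ro
def to(p,yaw=np.radians(5.43)):
    s=ctrl.get_state(); R=Ro.from_rotvec(s['tool_rot']).as_matrix()
    e=R.T@(np.array(p)-s['position'])*1000; ya=np.arctan2(R[1,1],R[0,1])
    print('t',round(float(s['time']),2),'pos',np.round(s['position'],4),'go',np.round(e,1),'twist',round(ya-yaw,3),'tilt',np.round(np.degrees(R[:2,2]),2),'F',np.round(s['ft_force'],2),'w',round(float(s['grip_width']),3))
E
python3 -m inch '[[-1,-50,-24,0,0.17],[-1,-52,-14,0,0.17],[-1,-54,-6,0,0.17],[-1,-54,4,0,0.17],[-1,-54,14,0,0.17]]'
python3 -c "
from h import *
to([.56,-.06,.2])"
```

```text
time: 1.35
position: [0.4403, 0.1465, 0.2383]
tool_rot: [2.12, 2.318, -0.011]
ft_force: [0.1, 1.1, -0.1]
grip_width: 0.017
t 1.35 pos [0.4403 0.1465 0.2383] go [-216.2  101.1   38.8] twist -0.006 tilt [-0.26 -0.29] F [ 0.14  1.12 -0.1 ] w 0.017
```

```bash
python3 -m inch '[[-1,-52,24,0,0],[-1,-52,24,0,0],[-1,-52,25,5,0],[-1,-52,26,10,0],[-1,0,0,5,0]]'; python3 -m inch '[[-1,0,0,0,0],[-1,0,0,0,0]]'
python3 -c "
from h import *
to([.56,-.06,.12])
a=grab('wrist','w1.png');np.savez('w10.npz',**{k:np.array(v) for k,v in a.items()})
print(-np.array(a['R']).T@a['t'])"
```

```text
time: 1.98
position: [0.5599, -0.0641, 0.2177]
tool_rot: [2.128, 2.308, -0.012]
ft_force: [-0.2, 0.6, 0.3]
grip_width: 0.01
time: 2.22
position: [0.5589, -0.0621, 0.2167]
tool_rot: [-2.127, -2.311, 0.013]
ft_force: [-0.9, 0.0, -0.1]
grip_width: 0.002
t 2.23 pos [ 0.5589 -0.0621  0.2167] go [ 2.5  1.9 96.7] twist -0.012 tilt [-0.34 -0.33] F [-0.94  0.02 -0.15] w 0.002
[0.5537437  0.01640404 0.37814578]
```

View pics/w1.png

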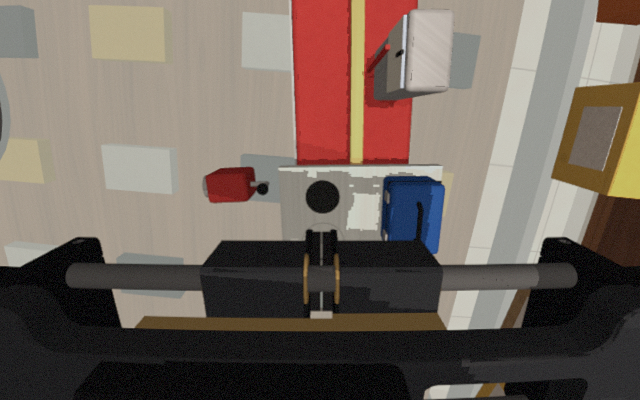

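The wrist view shows the pad at (322,196), with the shut fingertips just below it and the case clear to the right.

```bash
python3 -c "
from h import *
a=dict(np.load('w10.npz'));A=a['color'].astype(int)
k=np.zeros((400,640),np.uint8);k[175:218,300:345]=(A.max(2)<60)[175:218,300:345]
n,_,st,ce=cv2.connectedComponentsWithStats(k);i=1+np.argmax(st[1:,4]);print(st[i],ce[i],onz(a,[ce[i]],.12),dep(a,322,196))
to(onz(a,[ce[i]],.12)[0])"
python3 -m inch '[[-1,0,0,40,0],[-1,0,0,25,0],[-1,0,0,10,0],[-1,0,0,0,0]]'
python3 -c "
from h import *
to([.56,-.06,.12])"
```

```text
[306 181  33  32 840] [322.08452381 196.47857143] [[ 0.55929768 -0.05814956  0.12      ]] [ 0.55917737 -0.05763858  0.1202021 ]
t 2.27 pos [ 0.5589 -0.0616  0.2167] go [ 3.9  1.3 96.7] twist -0.011 tilt [-0.33 -0.3 ] F [ 0.45  0.61 -0.29] w 0.004
time: 2.78
position: [0.5595, -0.0561, 0.1426]
tool_rot: [2.117, 2.321, -0.002]
ft_force: [0.2, -0.3, 0.9]
grip_width: 0.01
t 2.77 pos [ 0.5595 -0.0561  0.1426] go [-3.9  0.1 22.6] twist -0.003 tilt [-0.05 -0.08] F [ 0.21 -0.34  0.94] w 0.01
```

```bash
cat >> h.py <<'E'
def favg(n=15):
    F=[];Z=[]
    for i in range(n):
        ctrl.get_image('wrist'); s=ctrl.get_state(); F.append(s['ft_force']); Z.append(s['position'])
    print('F',np.round(np.mean(F,0),3),'+-',np.round(np.std(F,0)/n**.5,3),'P',np.round(np.mean(Z,0),4),s['time'])
E
python3 -m inch '[[-1,-3,0,8,0],[-1,0,0,4,0],[-1,0,0,0,0],[-1,0,0,0,0]]'
python3 -c "
from h import *
favg(15);to([.559,-.059,.112])"
```

```text
time: 3.28
position: [0.5616, -0.059, 0.1325]
tool_rot: [2.114, 2.32, 0.003]
ft_force: [0.3, 0.2, -0.3]
grip_width: 0.006
F [ 0.055  0.071 -0.137] +- [0.091 0.119 0.144] P [ 0.5614 -0.0589  0.1323] 4.025
t 4.03 pos [ 0.5613 -0.0589  0.1322] go [ 0.1 -2.4 20.2] twist -0.002 tilt [ 0.17 -0.04] F [ 0.23  0.33 -0.85] w 0.008
```

```bash
python3 -m inch '[[-1,0,-2,6,0],[-1,0,0,5,0],[-1,0,0,3,0],[-1,0,0,0,0]]'
python3 -c "
from h import *
favg(6);to([.559,-.059,.112])"
```

```text
time: 4.53
position: [0.5595, -0.0591, 0.1182]
tool_rot: [2.114, 2.32, 0.003]
ft_force: [-1.8, 0.8, 4.9]
grip_width: 0.005
F [-1.685  0.238  4.923] +- [0.123 0.193 0.145] P [ 0.5595 -0.0591  0.1184] 4.825
t 4.83 pos [ 0.5595 -0.0591  0.1184] go [ 0.1 -0.5  6.4] twist -0.002 tilt [ 0.2  -0.01] F [-1.5  -0.54  5.01] w 0.008
```

```bash
python3 -m inch '[[-1,0,0,3,0],[-1,0,0,2,0],[-1,0,0,1,0],[-1,0,0,0,0]]'
python3 -c "
from h import *
favg(6);to([.559,-.059,.112])
b=grab('top');A=b['color'].astype(int)
print([np.round(dep(b,u,v)[2],4) for u,v in((370,195),(380,160),(400,195),(415,185),(225,212),(235,165),(200,215),(180,175))])"
```

```text
time: 5.32
position: [0.5595, -0.0591, 0.1144]
tool_rot: [2.115, 2.321, 0.005]
ft_force: [-1.7, 0.2, 6.0]
grip_width: 0.005
F [-1.845 -0.166  6.055] +- [0.131 0.147 0.13 ] P [ 0.5595 -0.0591  0.1145] 5.625
t 5.62 pos [ 0.5595 -0.0591  0.1145] go [ 0.2 -0.5  2.5] twist -0.002 tilt [0.2  0.06] F [-1.77 -0.71  5.53] w 0.006
[np.float64(0.5489), np.float64(0.5421), np.float64(0.5669), np.float64(0.5668), np.float64(0.1079), np.float64(0.1074), np.float64(0.1082), np.float64(0.1076)]
```

```bash
python3 -m inch '[[-1,0,0,2,0],[-1,0,0,1,0],[-1,0,0,0,0]]'
cat > lv.py <<'E'
from h import *
favg(6);to([.559,-.059,.112])
b=grab('top');print(np.mean([dep(b,u,v)[2] for u,v in((225,212),(235,165),(200,215),(180,175))]))
E
python3 lv.py
```

```text
time: 6.05
position: [0.5595, -0.0591, 0.1131]
tool_rot: [2.115, 2.321, 0.006]
ft_force: [-1.9, 0.2, 5.3]
grip_width: 0.007
F [-2.351  0.193  5.881] +- [0.186 0.11  0.209] P [ 0.5595 -0.0591  0.1132] 6.35
t 6.35 pos [ 0.5595 -0.0591  0.1131] go [ 0.1 -0.5  1.1] twist -0.002 tilt [0.2  0.12] F [-1.82  0.18  6.83] w 0.006
0.10961186274840973
```

```bash
python3 -m inch '[[-1,0,0,1.3,0],[-1,0,0,0,0],[-1,0,0,0,0]]'; python3 lv.py;  python3 -m inch '[[-1,0,0,0,0],[-1,0,0,0,0],[-1,0,0,0,0],[-1,0,0,0,0],[-1,0,0,0,0]]'; python3 lv.py
```

```text
time: 6.78
position: [0.5595, -0.0591, 0.1134]
tool_rot: [2.116, 2.322, 0.007]
ft_force: [-2.6, 0.8, 5.4]
grip_width: 0.005
F [-2.088  0.088  5.452] +- [0.164 0.286 0.266] P [ 0.5595 -0.0591  0.1135] 7.075
t 7.08 pos [ 0.5595 -0.0591  0.1135] go [ 0.2 -0.5  1.5] twist -0.002 tilt [0.2  0.17] F [-2.92 -1.11  5.63] w 0.004
0.10847950305544232
time: 7.75
position: [0.5595, -0.0591, 0.116]
tool_rot: [-2.116, -2.322, -0.009]
ft_force: [-2.4, 0.9, 4.1]
grip_width: 0.003
F [-2.178  0.482  5.508] +- [0.179 0.138 0.193] P [ 0.5595 -0.0591  0.116 ] 8.05
t 8.05 pos [ 0.5595 -0.0591  0.116 ] go [ 0.1 -0.5  4. ] twist -0.002 tilt [0.2  0.25] F [-1.84  0.8   5.85] w 0.005
0.10628008504431849
```

```bash
python3 -m inch '[[-1,0,0,2.5,0],[-1,0,0,2.0,0],[-1,0,0,1.5,0],[-1,0,0,1.0,0]]'; python3 lv.py
```

```text
time: 8.6
position: [0.5595, -0.0591, 0.1112]
tool_rot: [-2.115, -2.321, -0.01]
ft_force: [-2.1, -0.1, 6.5]
grip_width: 0.001
F [-2.386  0.425  6.086] +- [0.199 0.179 0.161] P [ 0.5595 -0.0591  0.1112] 8.9
t 8.9 pos [ 0.5595 -0.0591  0.1113] go [ 0.1 -0.5 -0.7] twist -0.002 tilt [0.19 0.33] F [-1.76  0.27  6.12] w 0.007
0.11085546075517316
```

```bash
python3 -m inch '[[-1,0,0,-0.3,0]]'; python3 lv.py; python3 -c "
from h import *
favg(16)"
```

```text
time: 9.07
position: [0.5595, -0.0591, 0.1121]
tool_rot: [-2.115, -2.321, -0.01]
ft_force: [-1.6, 0.3, 5.5]
grip_width: 0.002
F [-2.249  0.428  6.046] +- [0.216 0.157 0.137] P [ 0.5595 -0.0591  0.1122] 9.375
t 9.38 pos [ 0.5595 -0.0591  0.1121] go [ 0.1 -0.5  0.1] twist -0.002 tilt [0.19 0.34] F [-2.69  0.44  6.32] w 0.002
0.11009680342839831
F [-1.956  0.363  5.964] +- [0.123 0.155 0.12 ] P [ 0.5595 -0.0591  0.1121] 10.225
```

```bash
python3 -m inch '[[-1,0,0,-10,0],[-1,0,0,-40,0],[-1,0,0,-50,0],[0.2,20,0,-20,0],[0.2,50,0,0,0]]'
python3 -c "
from h import *
to([.532,.215,.24])"
```

```text
time: 10.85
position: [0.553, 0.0058, 0.2374]
tool_rot: [2.127, 2.31, 0.009]
ft_force: [-0.1, 1.4, 0.1]
grip_width: 0.154
t 10.85 pos [0.553  0.0058 0.2374] go [210.2  -3.7  -1.9] twist -0.012 tilt [0.28 0.21] F [-0.05  1.38  0.09] w 0.154
```

```bash
python3 -m inch '[[0.2,55,0,0,0],[0.2,55,0,0,0],[0.2,55,-2,0,0],[0.2,30,-2,0,0],[0.2,0,0,0,0]]'
python3 -c "
from h import *
to([.5282,.2595,.24])
a=grab('wrist','w2.png');np.savez('w20.npz',**{k:np.array(v) for k,v in a.items()})"
```

```text
time: 11.48
position: [0.5316, 0.2102, 0.2404]
tool_rot: [2.12, 2.315, 0.017]
ft_force: [0.2, -0.6, 0.6]
grip_width: 0.584
t 11.47 pos [0.5316 0.2102 0.2404] go [49.4  0.9  0.6] twist -0.007 tilt [0.52 0.37] F [ 0.19 -0.6   0.61] w 0.584
```

View pics/w2.png

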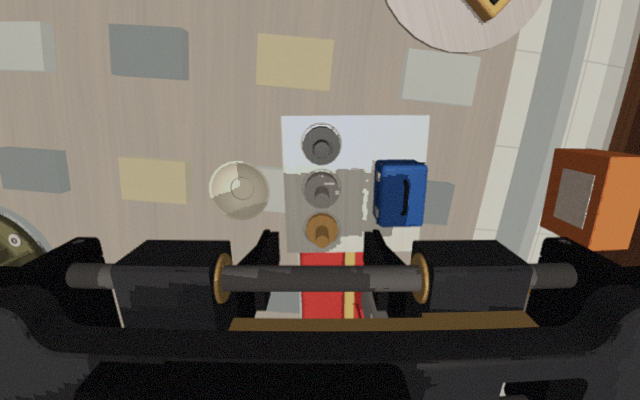

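The wrist view shows w300 (dark) at about (321,144), knob at (321,149), the other two below it, and the case clear on the right.

```bash
python3 -c "
from h import *
a=dict(np.load('w20.npz'));A=a['color'].astype(int)
g=a['range_z'][115:175,290:350]
c=-a['R'].T@a['t'];print(c)
# world points over the weight
vv,uu=np.mgrid[110:180,285:355];uv=np.c_[uu.ravel(),vv.ravel()]
c,d=ray(a,uv);P=c+d*a['range_z'][vv.ravel(),uu.ravel()][:,None]
for lo,hi in((.152,.17),(.122,.137)):
    m=(P[:,2]>lo)&(P[:,2]<hi); Q=P[m]; print(m.sum(),np.median(Q[:,2]),cv2.minEnclosingCircle(Q[:,:2].astype(np.float32)),Q.mean(0))
m=P[:,2]<.115;print(np.median(P[m],0))
k=np.zeros((400,640),np.uint8);k[120:168,298:346]=(A.max(2)<125)[120:168,298:346]
n,_,st,ce=cv2.connectedComponentsWithStats(k);i=1+np.argmax(st[1:,4]);print(st[i],ce[i],onz(a,[ce[i]],.130))
"
```

```text
[0.52363014 0.28669177 0.40261809]
226 0.15952707093712337 ((0.5283505916595459, 0.25963592529296875), 0.007098725996911526) [0.52830687 0.26002269 0.15941106]
877 0.1296918443045174 ((0.5285347700119019, 0.2596346139907837), 0.017974678426980972) [0.52853464 0.26072355 0.12971929]
[0.52469261 0.26142377 0.10155562]
[ 302  126   38   39 1117] [320.99820949 145.13518353] [[0.52859038 0.26076408 0.13      ]]
```

```bash
python3 -m inch '[[0.2,30,0,0,0],[0.2,20,0,10,0],[0.2,0,0,25,0],[0.2,0,0,20,0],[0.2,0,0,0,0]]' 15
python3 -c "
from h import *
to([.5284,.2596,.1335])"
```

```text
time: 12.15
position: [0.5317, 0.2503, 0.1833]
tool_rot: [2.133, 2.296, 0.013]
ft_force: [0.0, 0.3, 0.4]
grip_width: 0.597
t 12.15 pos [0.5317 0.2503 0.1833] go [ 9.5 -3.1 49.8] twist -0.022 tilt [0.63 0.04] F [0.03 0.31 0.37] w 0.597
```

```bash
python3 -m inch '[[0.2,9,-3,0,-0.02],[0.2,3,0,15,0],[0.2,0,0,8,0],[0.2,0,0,0,0]]'
python3 -c "
from h import *
to([.5284,.2596,.1335])"
```

```text
time: 12.65
position: [0.5291, 0.262, 0.1603]
tool_rot: [2.11, 2.316, 0.016]
ft_force: [-0.2, 1.0, -0.4]
grip_width: 0.606
t 12.65 pos [0.5291 0.262  0.1603] go [-2.4 -1.3 26.8] twist -0.002 tilt [0.76 0.09] F [-0.23  0.97 -0.41] w 0.606
```

```bash
python3 -m inch '[[0.2,-3,-1,10,0],[0.2,0,0,9,0],[0.2,0,0,5,0],[0.2,0,0,0,0]]'
python3 -c "
from h import *
to([.5284,.2596,.1335])"
```

```text
time: 13.15
position: [0.5288, 0.2583, 0.1347]
tool_rot: [2.111, 2.315, 0.016]
ft_force: [-0.1, 0.7, -0.0]
grip_width: 0.6
t 13.15 pos [0.5288 0.2583 0.1347] go [ 1.3 -0.3  1.2] twist -0.003 tilt [0.77 0.08] F [-0.12  0.68 -0.03] w 0.6
```

```bash
python3 -m inch '[[-0.3,1,0,1,0],[-0.5,0,0,0,0],[-0.7,0,0,0,0],[-0.9,0,0,0,0],[-1,0,0,0,0]]' 15;  python3 -m inch '[[-1,0,0,0,0],[-1,0,0,0,0]]' 20
python3 -c "
from h import *
to([.5284,.2596,.1335])"
```

```text
time: 13.78
position: [0.5292, 0.2598, 0.1345]
tool_rot: [2.11, 2.315, 0.018]
ft_force: [0.0, -0.4, -1.7]
grip_width: 0.155
time: 14.02
position: [0.5293, 0.2598, 0.1344]
tool_rot: [2.11, 2.315, 0.018]
ft_force: [0.3, 0.3, 0.3]
grip_width: 0.154
t 14.03 pos [0.5293 0.2598 0.1344] go [-0.2 -0.9  0.9] twist -0.002 tilt [0.85 0.13] F [0.29 0.31 0.27] w 0.154
```

```bash
python3 -m inch '[[-1,0,0,-6,0],[-1,0,0,-15,0],[-1,0,0,-40,0],[-1,0,0,-40,0],[-1,0,0,-10,0]]'
python3 -c "
from h import *
to([.5540,-.1,.24]);favg(4)"
```

```text
time: 14.65
position: [0.5262, 0.2587, 0.2486]
tool_rot: [2.111, 2.315, 0.011]
ft_force: [0.5, 0.3, -3.5]
grip_width: 0.154
t 14.65 pos [0.5262 0.2587 0.2486] go [-359.7   -5.5    9. ] twist -0.003 tilt [ 0.64 -0.02] F [ 0.52  0.26 -3.46] w 0.154
F [ 0.122 -0.418 -3.244] +- [0.394 0.155 0.367] P [0.525  0.2582 0.2458] 14.85
```

```bash
python3 -m inch '[[-1,-35,0,0,0],[-1,-50,0,0,0],[-1,-50,0,0,0],[-1,-50,0,0,0],[-1,-50,0,0,0]]'
python3 -c "
from h import *
to([.5680,-.153,.24])"
```

```text
time: 15.48
position: [0.5411, 0.0227, 0.2337]
tool_rot: [-2.101, -2.333, 0.024]
ft_force: [0.4, -0.4, -3.9]
grip_width: 0.153
t 15.47 pos [0.5411 0.0227 0.2337] go [-177.6    8.4   -4.8] twist 0.009 tilt [-0.66 -0.58] F [ 0.42 -0.36 -3.9 ] w 0.153
```

```bash
python3 -m inch '[[-1,-50,2,-5,0],[-1,-50,2,-2,0],[-1,-45,2,0,0],[-1,-20,0,0,0],[-1,0,0,0,0]]'
python3 -c "
from h import *
to([.5635,-.1058,.24])
a=grab('wrist','w3.png');np.savez('w30.npz',**{k:np.array(v) for k,v in a.items()})"
```

```text
time: 16.1
position: [0.5582, -0.1511, 0.2325]
tool_rot: [-2.105, -2.316, 0.043]
ft_force: [0.2, 0.3, -2.6]
grip_width: 0.155
t 16.1 pos [ 0.5582 -0.1511  0.2325] go [44.5  9.4 -8.2] twist 0.001 tilt [-1.56 -0.73] F [ 0.21  0.34 -2.57] w 0.155
```

View pics/w3.png

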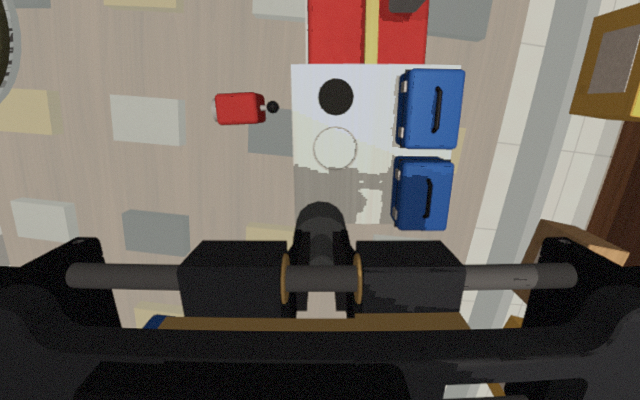

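The well is at about (335,148), the pad at (336,96), and the weight is held hanging upright between the fingers.

```bash
python3 -c "
from h import *
a=dict(np.load('w30.npz'));A=a['color'].astype(int)
k=np.zeros((400,640),np.uint8);k[70:125,310:362]=(A.max(2)<60)[70:125,310:362]
n,_,st,ce=cv2.connectedComponentsWithStats(k);i=1+np.argmax(st[1:,4]);pad=onz(a,[ce[i]],.12)[0];print(ce[i],pad, pad[:2]-.047*np.array([-.0946,.9955]))
vv,uu=np.mgrid[118:178,305:365];uv=np.c_[uu.ravel(),vv.ravel()]
c,d=ray(a,uv);P=c+d*a['range_z'][vv.ravel(),uu.ravel()][:,None]
m=(P[:,2]<.1155)&(P[:,2]>.105)&(np.hypot(P[:,0]-.5635,P[:,1]+.106)<.026);Q=P[m];print(m.sum(),np.median(Q[:,2]),np.median(P[:,2]),cv2.minEnclosingCircle(Q[:,:2].astype(np.float32)),Q.mean(0))
g=cv2.GaussianBlur(cv2.cvtColor(a['color'],cv2.COLOR_RGB2GRAY),(3,3),0)
h=cv2.HoughCircles(g[110:185,295:375],cv2.HOUGH_GRADIENT,1,30,param1=60,param2=12,minRadius=17,maxRadius=27)
print(h); 
if h is not None: print(onz(a,[h[0,0,:2]+[295,110]],.118))
to([.5635,-.1058,.24])
"
```

```text
[335.40601504  96.3952739 ] [ 0.55947959 -0.0584436   0.12      ] [ 0.56392579 -0.1052321 ]
1383 0.11181087186543626 0.11699561019962917 ((0.5649372935295105, -0.10640089213848114), 0.02143317647278309) [ 0.56369212 -0.10574635  0.11186016]
[[[39.5 37.5 19.3]]]
[[ 0.5635719  -0.10403872  0.118     ]]
t 16.15 pos [ 0.5582 -0.1497  0.2324] go [43.1  9.3 -8.3] twist 0.002 tilt [-1.58 -0.68] F [ 0.18 -0.83 -2.67] w 0.152
```

```bash
python3 -m inch '[[-1,20,5,0,0],[-1,20,5,0,0],[-1,4,0,10,0],[-1,0,0,10,0],[-1,0,0,0,0]]'
python3 -c "
from h import *
to([.5637,-.1055,.16])"
```

```text
time: 16.77
position: [0.5611, -0.0976, 0.2063]
tool_rot: [-2.089, -2.32, 0.047]
ft_force: [-0.7, 0.0, -2.3]
grip_width: 0.154
t 16.77 pos [ 0.5611 -0.0976  0.2063] go [-7.9  3.4 46.3] twist 0.01 tilt [-1.97 -0.55] F [-0.7   0.05 -2.27] w 0.154
```

```bash
python3 -m inch '[[-1,-8,5,10,0],[-1,0,0,15,0],[-1,0,0,8,0]]'
python3 -c "
from h import *
for i in range(4): grab('wrist')
to([.5657,-.105,.1504])
b=grab('scene','s2.png');c=cv2.imread('pics/s2.png')[190:350,220:420];cv2.imwrite('pics/s2c.png',cv2.resize(c,None,fx=3.5,fy=3.5,interpolation=cv2.INTER_CUBIC))"
```

```text
time: 17.15
position: [0.5662, -0.108, 0.1714]
tool_rot: [-2.093, -2.318, 0.047]
ft_force: [0.0, 0.5, -3.2]
grip_width: 0.15
t 17.35 pos [ 0.5668 -0.1077  0.1729] go [ 3.  -0.1 22.5] twist 0.008 tilt [-1.82 -0.59] F [-0.06 -0.91 -2.95] w 0.15
```

View pics/s2c.png

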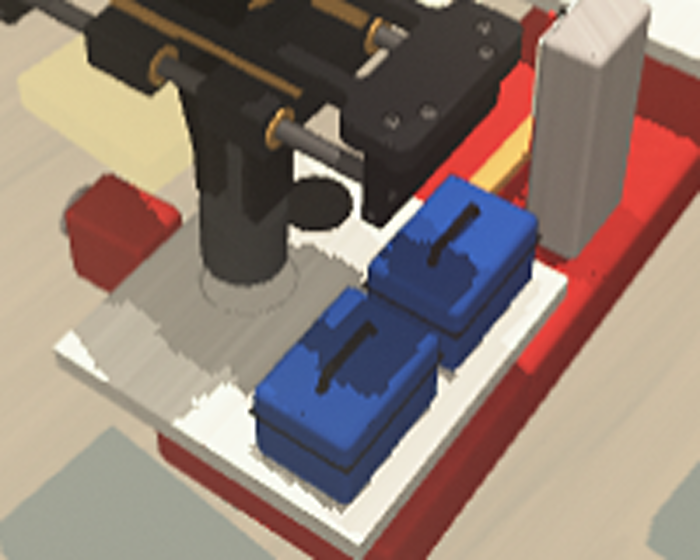

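The scene crop shows the weight upright just above the well, clear of cases and post.

```bash
python3 -m inch '[[-1,3,0,5,0],[-1,0,0,6,0],[-1,0,0,0,0]]'
python3 -c "
from h import *
favg(4)
to([.5657,-.105,.1504])"
```

```text
time: 17.77
position: [0.567, -0.1041, 0.1624]
tool_rot: [-2.093, -2.322, 0.042]
ft_force: [-0.0, 0.8, -3.8]
grip_width: 0.15
F [ 0.424  0.266 -2.668] +- [0.186 0.064 0.083] P [ 0.5674 -0.1042  0.1629] 17.975
t 17.98 pos [ 0.5675 -0.1043  0.1631] go [-0.4 -1.5 12.7] twist 0.009 tilt [-1.61 -0.58] F [ 0.78  0.49 -2.5 ] w 0.154
```

```bash
python3 -m inch '[[-1,0,-2,3,0],[-1,0,0,3,0]]'
python3 -c "
from h import *
favg(4)
to([.5653,-.105,.1504])
b=grab('scene','s3.png');c=cv2.imread('pics/s3.png')[220:300,250:350];cv2.imwrite('pics/s3c.png',cv2.resize(c,None,fx=6,fy=6,interpolation=cv2.INTER_CUBIC))"
```

```text
time: 18.23
position: [0.5654, -0.1048, 0.1572]
tool_rot: [-2.094, -2.323, 0.041]
ft_force: [1.0, 0.2, -2.8]
grip_width: 0.151
F [ 0.059  0.319 -3.347] +- [0.056 0.147 0.158] P [ 0.5654 -0.1046  0.157 ] 18.425
t 18.43 pos [ 0.5656 -0.1046  0.1573] go [-0.3 -0.1  6.9] twist 0.009 tilt [-1.58 -0.58] F [ 0.04 -0.17 -3.49] w 0.157
```

View pics/s3c.png

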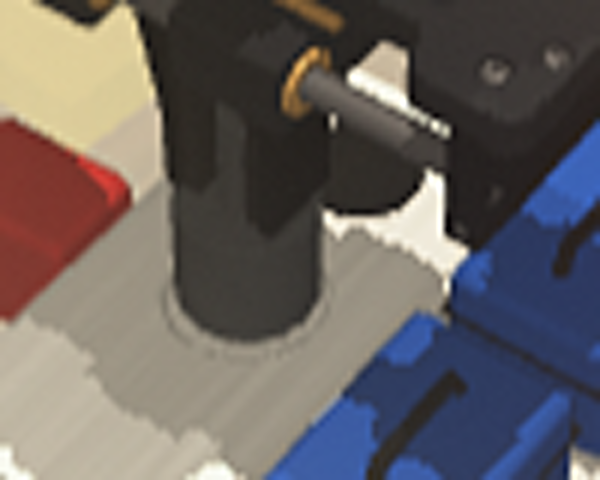

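The crop shows the body centred within the well's rim (body edges 172–322, rim 165–328). Continuing down.

```bash
python3 -m inch '[[-1,0,0,3,0],[-1,0,0,2.5,0]]'
python3 -c "
from h import *
favg(4)
to([.5653,-.105,.1504])"
```

```text
time: 18.73
position: [0.5658, -0.1047, 0.1518]
tool_rot: [-2.094, -2.324, 0.04]
ft_force: [-0.1, 0.2, -3.3]
grip_width: 0.155
F [-0.591 -0.074 -3.054] +- [0.297 0.217 0.09 ] P [ 0.5656 -0.1047  0.1517] 18.925
t 18.93 pos [ 0.5658 -0.1047  0.152 ] go [-0.2 -0.4  1.6] twist 0.009 tilt [-1.54 -0.59] F [-0.04  0.55 -3.02] w 0.155
```

```bash
python3 -m inch '[[-1,0,0,2,0],[-1,0,0,2,0],[-1,0,0,2,0]]'
python3 -c "
from h import *
favg(4)
to([.5653,-.105,.1424])"
```

```text
time: 19.3
position: [0.566, -0.105, 0.1467]
tool_rot: [-2.095, -2.324, 0.039]
ft_force: [-0.9, -0.1, 0.5]
grip_width: 0.151
F [-0.546  0.231 -0.591] +- [0.194 0.374 0.215] P [ 0.566  -0.105   0.1465] 19.5
t 19.5 pos [ 0.566  -0.105   0.1466] go [ 0.1 -0.6  4.2] twist 0.009 tilt [-1.48 -0.59] F [-0.88 -0.65 -0.43] w 0.15
```

Weight is being carried by the pan now; lower to level.

```bash
python3 -m inch '[[-1,0,0,2,0],[-1,0,0,2,0],[-1,0,0,1.5,0]]'
python3 lv.py
```

```text
time: 19.88
position: [0.566, -0.105, 0.1412]
tool_rot: [-2.095, -2.324, 0.038]
ft_force: [-0.4, 0.6, 1.2]
grip_width: 0.15
F [-0.785 -0.193  0.319] +- [0.254 0.255 0.118] P [ 0.566  -0.105   0.1412] 20.175
t 20.18 pos [ 0.566  -0.105   0.1413] go [46.7 -1.4 29.1] twist 0.009 tilt [-1.46 -0.58] F [-0.16 -1.12  0.45] w 0.155
0.11109795268053385
```

```bash
python3 -m inch '[[-0.8,0,0,0,0],[-0.6,0,0,0,0],[-0.4,0,0,0,0],[-0.2,0,0,0,0],[-0.2,0,0,0,0]]' 10; python3 lv.py
```

```text
time: 20.85
position: [0.5667, -0.1053, 0.1416]
tool_rot: [-2.096, -2.325, 0.037]
ft_force: [0.1, 0.6, 0.2]
grip_width: 0.385
F [-0.047 -0.268 -0.395] +- [0.151 0.124 0.184] P [ 0.5666 -0.1053  0.1416] 21.15
t 21.15 pos [ 0.5665 -0.1053  0.1415] go [47.1 -2.  29.2] twist 0.009 tilt [-1.38 -0.6 ] F [-0.26 -0.8  -0.08] w 0.4
0.1095665935019883
```

```bash
python3 -m inch '[[-0.2,0,-2,-8,0],[-0.2,0,0,-15,0],[-0.2,0,0,-30,0],[-0.2,0,0,-50,0],[-0.2,0,0,-30,0]]'; python3 -m inch '[[-0.2,40,-20,0,0],[-0.2,50,-20,0,0],[-0.2,50,-20,0,0],[-0.2,40,0,0,0],[-0.2,0,0,0,0]]'
python3 -c "
from h import *
to([.56,0,.25])
a=grab('top');b=grab('scene')
x=cv2.resize(a['color'][110:225,155:440],(700,282));y=cv2.resize(b['color'][120:360,220:480],(325,300))
im=np.zeros((590,700,3),np.uint8);im[:282]=x;im[285:585,:325]=y
z=cv2.resize(b['color'][200:300,250:370],(360,300));im[285:585,335:695]=z
cv2.imwrite('pics/f.png',im[:,:,::-1])
print('L',[round(dep(a,u,v)[2],4) for u,v in((225,212),(235,165),(200,215),(180,175))],'R',[round(dep(a,u,v)[2],4) for u,v in((360,198),(370,195),(400,195),(415,185),(425,190))])
vv,uu=np.mgrid[160:200,370:410];uv=np.c_[uu.ravel(),vv.ravel()]
c,d=ray(a,uv);P=c+d*a['range_z'][vv.ravel(),uu.ravel()][:,None]
for lo,hi in((.155,.18),(.13,.146)):
  Q=P[(P[:,2]>lo)&(P[:,2]<hi)]; print(len(Q),np.round(np.median(Q,0),4))"
```

```text
time: 21.82
position: [0.5666, -0.1041, 0.2801]
tool_rot: [-2.096, -2.323, 0.039]
ft_force: [0.2, 0.7, -0.7]
grip_width: 0.404
time: 22.45
position: [0.4894, 0.0718, 0.29]
tool_rot: [-2.107, -2.327, 0.021]
ft_force: [-0.7, 0.0, 0.4]
grip_width: 0.402
t 22.45 pos [0.4894 0.0718 0.29  ] go [-78.2  63.6  39.8] twist 0.004 tilt [-0.63 -0.46] F [-0.71  0.01  0.41] w 0.402
L [np.float64(0.7028), np.float64(0.7013), np.float64(0.705), np.float64(0.704)] R [np.float64(0.1101), np.float64(0.1098), np.float64(0.1096), np.float64(0.1096), np.float64(0.1104)]
56 [ 0.563  -0.1042  0.1677]
242 [ 0.5601 -0.1018  0.138 ]
```

View pics/f.png

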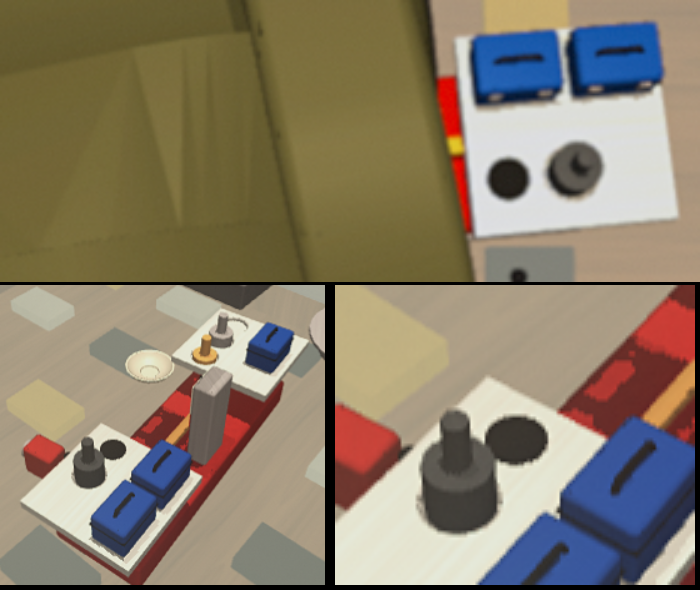

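The last picture shows the dark weight upright in the right well. The right pan is at 0.110 m, the knob top at 0.168 m and the body top at 0.138 m, which is what a fully seated weight on a level pan gives. Nothing else has been moved.

```bash
python3 -c "
from h import *
print(ctrl.close_job())"
```

```text
the job is handed in; nothing more can be done
None
```

The job is done and handed in at about 22.5 s of robot time, using the dark 300 g weight; handing in gave no verdict.

- **Pressing:** I pressed the pad with closed fingers to level and held it there for about 1 s. The force was about 6.0–6.1 N, which matches the 5.9 N step, so half of it is the 300 g weight. My first hold drifted up by about 4 mm. On pressing again I went about 0.8 mm below level for a moment before the steady hold.
- **Moving the weight:** I took the 300 g weight by its knob from the left pan and lowered it into the right well. The gripper had tilted by about 2°, which I allowed for. I saw no more than about 1 N of push in the readings as the pan took the weight. I then let go at level and pulled clear.
- **Last checks:** With the robot clear, the right pan sat at 0.110 m, the level height. The knob top was at 0.168 m and the body top at 0.138 m, so the weight is upright and fully home. In the final pictures the other weights, cases, dish and sharpener looked unmoved.
- **Not confirmed:** The arm hid the left pan from the top camera in the last picture. My last reading there, just after I let go, was 0.1096 m, which is level within the measuring error.

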